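Index the adapter feeder three places

ROBOT

A 6-joint arm with a two-finger parallel gripper is mounted at the origin on the work surface; the furniture and walls round the work are solid. World frame = base frame: x ahead of the robot, y to its left, z up, the work surface at z = 0. Lengths are in m, angles in rad, forces in N, time in s.
With the tool pointing down it reaches from about 0.3 to 0.775 m from the base axis. Payload 14.6 kg.
Tool frame: the origin (TCP) lies midway between the tips of the shut fingers; the grasp point (between the pads) lies 19 mm behind it (ctrl.hold_point_z is the distance from the TCP to the grasp point, in m); z points along the fingers, x is the direction in which the jaws open and shut, and the axes are right-handed (so a half turn about z gives the same grasp; the last joint's range is limited). The gripper opens to 94 mm and grips with 3 to 60 N. Pads are 16 mm wide; open, the fingers measure 119 mm over their backs; the gripper's body (75 mm by 177 mm) begins 78 mm behind the grasp point.
Start: joints at [1.045, 0.3, 1.521, -0, 1.321, -0.067], TCP at [0.244, 0.493, 0.205] pointing down, gripper open.
Joint ranges: [-3.03, 3.03], [-0.79, 2.21], [0.23, 2.52], [-1.04, 4.18], [0, 3.07], [-2.55, 2.55]. Speed limits (rad/s): [2.22, 2.22, 2.57, 3.14, 3.14, 3.14].

INTERFACE

Orientations are given as [roll, pitch, yaw] about the fixed x, y, z axes, in that order (R = Rz(yaw) Ry(pitch) Rx(roll)).
In Python, from station import ctrl, viewer, ticket, nets gives the robot as it stands.
- The arm moves only by the tool carry_out, never from a script. Its argument "commands" is one flat list of numbers, 7 for each row, row after row: the closure, from -1 (fully open) to 1 (shut), so that 0 is half open, then the shift along the world's x, y, z in cm, then the turn, a rotation vector about the world's x, y, z in rad. In form: [gripper, tx, ty, tz, ax, ay, az, gripper, tx, ty, tz, ax, ay, az, ...]. A call has 1 to 12 rows; each row is the pose to reach, as a shift and turn from the pose measured when the call began; what a row does not reach only later rows make up. A row lasts 1/12 s, in which the tool goes at most 41.7 mm and 7.16 degrees, less where a joint would pass 70% of its speed; a pose out of reach is approached as far as the arm can. A call with a gripper value outside its range is refused whole. The fingers move at their own pace and stop on an object; "force" is the grip in N (left out, the last holds). Time passes only in rows, so rows that repeat a pose let the fingers close. It gives the time, the measured TCP pose, the force and the opening at its end, in the units of the state.
- ctrl.get_obs(): the state, without advancing time (a new reading comes with each control period).
- viewer.camera(name): name is "scene" or "top" or "wrist"; returns (picture, depth): 400x640x3 uint8, blue, green, red; 400x640 float32, m along the optical axis (not along the pixel's ray), 0 where there is no reading.
- viewer.camera_info(name): a dict with "fx", "fy", "cx", "cy" (pixels), "R" (3x3) and "t" (3): a world point X has camera coordinates R X + t. Camera axes: x right, y down, z forward; pixel columns grow to the right and rows downward; lengths in m; the calibration is good to about 2 mm. The wrist camera is an equidistant fisheye: a pixel r from the principal point sees the ray r / f radians off the axis. A picture is of the moment at which its call begins: read the wrist's pose just before it. camera_info takes no time and is no camera call; for the wrist camera it gives the pose at the moment of the call.
- ticket.hand_in(): hands the job in, once; it reports no verdict.
Trained networks look in the newest picture that a camera, given by its name, has taken for a name from the list of things; names that differ only in an ending like _2 or _b are one class to them, and where a whole thing is asked for, a point or a joint stands for the part that bears it (a point fixed in the world has none). Each returns a list of dicts, best first, with "confidence" (0 to 1); they miss things now and then, are a little off and sometimes report something else, mostly with a low value. They report only what shows in the picture. A call takes as long as a camera call.
- nets.silhouettes(camera, thing): "region" (400x640 bool, what is visible of it) and "extent" ([left, top, right, bottom] in pixels, round what is visible of it).
The state is a dict: "time_s": time; "qpos": joint angles; "joint_vel": joint speeds; "tau": joint torques, N m; "ee_pos": TCP position; "eef_rot": TCP orientation; "force": force on the tool from outside, world axes, zero at the start; "moment": the same for the moment, N m; "grip_width": finger opening in m.
Only numpy, scipy, OpenCV 4.12 (cv2) and the standard library are available. Lean on these libraries where they do the work, as an engineer would, in place of code of your own. Each camera call takes 0.05 s, during which the arm holds its last target. There are 200 camera calls.

TASK

Two ratchet feeders stand on the optical table, alike but for the colour of their lever paddles. Work the feeder with the blue paddle: give its lever exactly three full strokes, each pressed all the way down and let all the way back up, so that the brass-coloured adapter comes to the red pointer. Do not work the feeder with the yellow paddle.

Things in the scene. Friction and masses are not known exactly. Their poses are not given: they have to be found in the camera images.
- blue_pad (a point): centre of the top face of the blue paddle, a flat pad 34 x 40 x 10 mm on the near end of the feeder's lever, about 134 mm above the table at rest, 48 mm lower fully down; it moves nearly straight down. x axis: along the lever to its pivot, 100 mm away; y: along the axle; z: out of the pad's top. At rest its outer end is tilted up 0.24 rad, fully down as much the other way; free space above
- blue_lever (a joint): blue lever, rad: 0 = up at rest, 0.48 = fully down on a rigid stop. A spring lifts it when let go; pressing takes 2 N at first, about 5 N near the stop. Each stroke pushes the carriage on one place; the pawl catches the next tooth for certain if the stroke went beyond 0.42 and the lever then rises below 0.02
- blue_carriage (a joint): travel of the blue feeder's carriage, m: 0 at the start, 0.020 more for each full stroke; it moves away from the paddle, stays where it is left and has no way back. Black slide with a row of nests, three silver adapters and a brass-coloured one, which starts 60 mm before the red pointer. Base 290 x 104 mm, fixed to the table
- yellow_carriage (a joint): travel of the other feeder's carriage, m, 0 at the start; it is fed by the lever with the yellow paddle and has to stay where it is

How it is judged:
By the outcome, as a careful person would: the job done as asked, in the order asked, and still so for the second after the job is handed in, with the robot touching nothing.
It also fails if it takes over 38 s, if anything falls off the work surface, if the arm or the gripper's body presses on something with over 40 N, if the wrist force passes 120 N, or if a joint passes its speed limit or range.

## Working session

There is one attempt and no reset: what is moved stays moved. The work goes in short steps, Python scripts to look and compute and a tool call to move; the robot and the scene stay as the last step left them, time stands still between calls to the robot, and variables do not carry over. Pictures are saved under pics/ and viewed, about 8 in all and at most 12, crops included, and the job is handed in when it is done.

Besides the shell and the picture viewer there is one more tool, called after "Call:" by a JSON object that holds its "api" and its "payload", one argument or row to a line. carry_out: Moves the arm, as the interface text tells. Its arguments: {"type":"object","properties":{"commands":{"type":"array","items":{"type":"number"}},"force":{"type":"number"}},"required":["commands"]}

```bash
mkdir -p pics && cat > h.py <<'E'
import numpy as np, cv2
from station import ctrl, viewer, ticket, nets
def world(name, mask, depth, info):
    v,u=np.nonzero(mask&(depth>0)); z=depth[v,u]
    c=np.stack([(u-info["cx"])/info["fx"]*z,(v-info["cy"])/info["fy"]*z,z],1)
    return (c-info["t"])@np.array(info["R"])
E
python3 - <<'E'
from h import *
ims=[]
for n in ("scene","top"):
    im,d=viewer.camera(n); i=viewer.camera_info(n)
    for r in nets.silhouettes(n,"blue_pad"):
        P=world(n,r["region"],d,i)
        print(n,round(r["confidence"],2),r["extent"],len(P),np.round(np.median(P,0),3),np.round(np.percentile(P,5,0),3),np.round(np.percentile(P,95,0),3), im[r["region"]].mean(0).round())
    ims.append(im)
cv2.imwrite("pics/a.png",ims[0]);cv2.imwrite("pics/b.png",ims[1])
o=ctrl.get_obs();print(o)
E
```

```text
scene 0.83 [288.3, 242.0, 355.8, 271.3] 891 [ 0.512 -0.155  0.118] [ 0.456 -0.169  0.003] [ 0.569 -0.098  0.137] [117.  90.  74.]
top 0.88 [380.5, 198.0, 401.6, 249.7] 519 [ 0.493 -0.151  0.124] [ 0.458 -0.164  0.058] [ 0.567 -0.134  0.136] [105.  71.  54.]
{'time_s': 0.2, 'qpos': array([ 1.04538422e+00,  3.00262420e-01,  1.52130506e+00,  2.59504579e-05,
        1.32068362e+00, -6.66084620e-02]), 'joint_vel': array([-0.00347306, -0.00231822, -0.0022428 ,  0.00027374,  0.00030784,
       -0.00029623]), 'tau': array([-1.76496960e-03, -5.31503749e+01, -3.52559924e+01,  7.06612249e-02,
        2.34149495e-02, -4.93916878e-05]), 'ee_pos': array([0.24351257, 0.49299989, 0.20511758]), 'eef_rot': array([-3.14152374e+00,  6.55316848e-04,  1.11198627e+00]), 'force': array([-0.52169954, -0.29047708, -0.07576864]), 'moment': array([0.03432595, 0.0128174 , 0.04967364]), 'grip_width': 0.09388633067979185}
```

View pics/a.png

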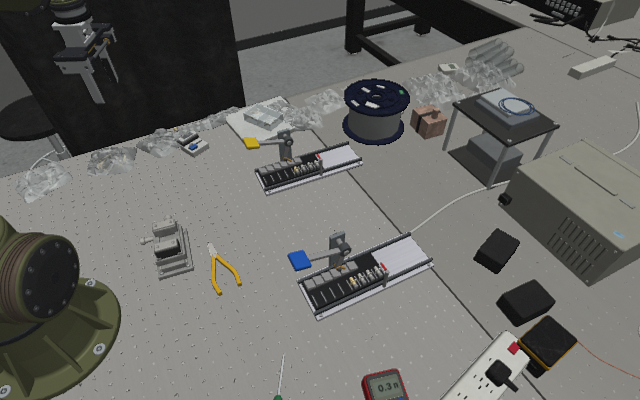

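View pics/b.png

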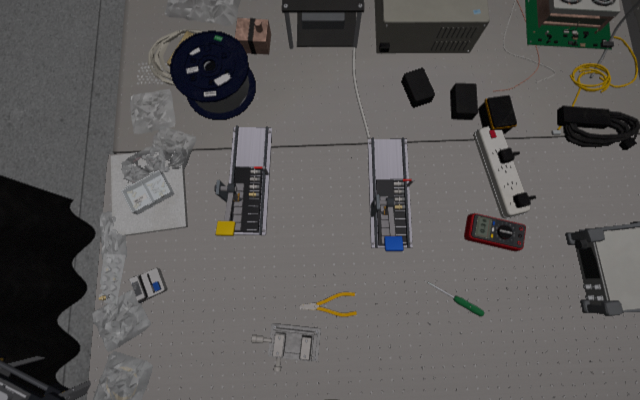

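The scene view shows the blue paddle at about (299,260) and the yellow one at (251,143). In the top view they are at (394,243) and (226,228). Next I isolate the blue top face by colour.

```bash
python3 - <<'E'
from h import *
for n in ("scene","top"):
    im,d=viewer.camera(n); i=viewer.camera_info(n)
    m=(im[...,0].astype(int)>im[...,2]+70)
    k,l,s,c=cv2.connectedComponentsWithStats(m.astype(np.uint8))
    box=(280,240,320,275) if n=="scene" else (378,230,412,255)
    for j in range(1,k):
        if s[j,4]<40: continue
        cx,cy=c[j]
        if not(box[0]<cx<box[2] and box[1]<cy<box[3]): continue
        P=world(n,l==j,d,i); P=P[P[:,2]>.1]
        print(n,s[j],c[j].round(1),"med",np.median(P,0).round(4),"mean",P.mean(0).round(4),P.min(0).round(3),P.max(0).round(3))
        r=cv2.minAreaRect((P[:,:2]*1000).astype(np.float32)); print(r)
        A=np.c_[P[:,:2],np.ones(len(P))]; print(np.linalg.lstsq(A,P[:,2],rcond=None)[0])
    for r in nets.silhouettes(n,"yellow_carriage")[:2]: 
        P=world(n,r["region"],d,i); print("yc",r["extent"],np.median(P,0).round(3))
    for r in nets.silhouettes(n,"blue_carriage")[:2]:
        P=world(n,r["region"],d,i); print("bc",r["extent"],np.median(P,0).round(3), cv2.minAreaRect((P[:,:2]*1000).astype(np.float32)))
E
```

```text
scene [288 250  23  20 304] [299.2 259.7] med [ 0.4685 -0.1546  0.1346] mean [ 0.4687 -0.154   0.1344] [ 0.453 -0.172  0.127] [ 0.485 -0.133  0.14 ]
((469.1787109375, -152.70278930664062), (38.701236724853516, 31.922428131103516), 88.12101745605469)
[-0.21989231  0.04510526  0.24440932]
yc [257.8, 153.0, 319.2, 186.1] [0.6   0.189 0.024]
bc [303.1, 256.4, 383.6, 308.7] [ 0.553 -0.176  0.024] ((559.9271240234375, -171.91873168945312), (71.71440124511719, 170.5624542236328), 88.40729522705078)
top [385 236  18  15 255] [393.5 243.1] med [ 0.4699 -0.1508  0.1329] mean [ 0.4698 -0.1509  0.1326] [ 0.454 -0.171  0.127] [ 0.486 -0.132  0.138]
((470.19232177734375, -151.1629180908203), (38.46038818359375, 31.507246017456055), 87.75492858886719)
[-0.21987875  0.01233079  0.23778269]
yc [230.8, 166.9, 264.3, 232.9] [0.601 0.191 0.022]
```

Call:
{"api": "carry_out", "payload": {
  "commands": [1, 2, -5, 2, 0, 0, 0.1, 1, 3, -9, 4, 0, 0, 0.2, 1, 4, -12, 4, 0, 0, 0.3, 1, 6, -16, 4, 0, 0, 0.4, 1, 7, -20, 4, 0, 0, 0.46, 1, 8.5, -24, 4, 0, 0, 0.46, 1, 10, -28, 4, 0, 0, 0.46, 1, 11.5, -32, 4, 0, 0, 0.46, 1, 13, -36, 4, 0, 0, 0.46, 1, 14, -40, 4, 0, 0, 0.46, 1, 15.5, -44, 4, 0, 0, 0.46, 1, 17, -48, 4, 0, 0, 0.46]
}}

```text
time_s: 1.5
ee_pos: [0.4078, 0.0267, 0.2458]
eef_rot: [3.141, 0.0, 1.572]
force: [1.1, 0.6, -0.5]
grip_width: 0.0172
```

Call:
{"api": "carry_out", "payload": {
  "commands": [1, 1.5, -4, 0, 0, 0, 0, 1, 3, -8, 0, 0, 0, 0, 1, 4, -12, -1, 0, 0, 0, 1, 5.5, -15.5, -2, 0, 0, 0, 1, 6.2, -17.9, -4, 0, 0, 0, 1, 6.2, -17.9, -6, 0, 0, 0, 1, 6.2, -17.9, -8, 0, 0, 0, 1, 6.2, -17.9, -8.5, 0, 0, 0, 1, 6.2, -17.9, -8.5, 0, 0, 0, 1, 6.2, -17.9, -8.5, 0, 0, 0]
}}

```text
time_s: 2.33
ee_pos: [0.4702, -0.1522, 0.1618]
eef_rot: [3.14, 0.0, 1.572]
force: [-0.3, -0.2, 0.7]
grip_width: 0.0005
```

```bash
python3 - <<'E'
from h import *
o=ctrl.get_obs();print(o["time_s"],o["ee_pos"],o["force"],o["grip_width"])
im,d=viewer.camera("scene"); cv2.imwrite("pics/c.png",cv2.resize(im[170:340,220:460],(720,510)))
E
```

```text
2.3333 [ 0.47018058 -0.15222647  0.16177946] [-0.25032661 -0.16125586  0.65180967] 0.0005079033306638783
```

View pics/c.png

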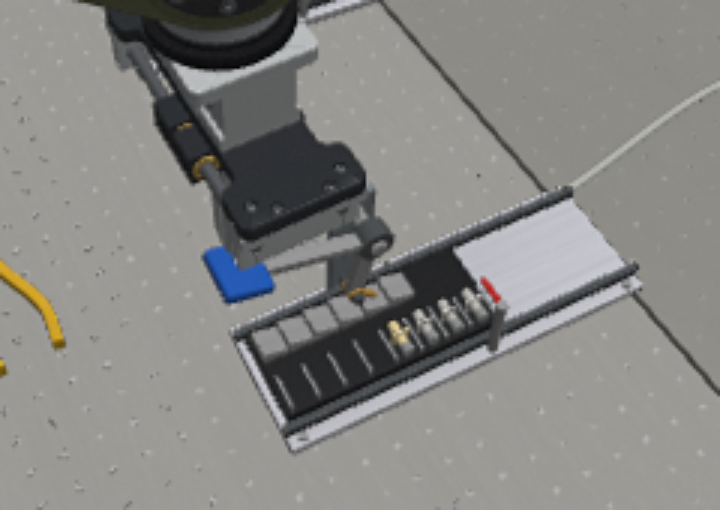

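The closed fingers are just above the blue paddle, and the brass adapter is at crop pixel (398,332), three places before the red pointer at (490,290). Starting the first press.

Call:
{"api": "carry_out", "payload": {
  "commands": [1, 0, 0, -1, 0, 0, 0, 1, 0, 0, -2, 0, 0, 0, 1, 0, 0, -3, 0, 0, 0, 1, 0, 0, -4, 0, 0, 0, 1, 0, 0, -5, 0, 0, 0, 1, 0, 0, -5.7, 0, 0, 0, 1, 0, 0, -6.3, 0, 0, 0, 1, 0, 0, -6.8, 0, 0, 0, 1, 0, 0, -7.1, 0, 0, 0, 1, 0, 0, -7.2, 0, 0, 0, 1, 0, 0, -7.2, 0, 0, 0]
}}

```text
time_s: 3.3
ee_pos: [0.4706, -0.1523, 0.0902]
eef_rot: [3.138, 0.001, 1.572]
force: [-0.7, 0.3, 2.6]
grip_width: 0.0004
```

Call:
{"api": "carry_out", "payload": {
  "commands": [1, 0, 0, -0.1, 0, 0, 0, 1, 0, 0, -0.2, 0, 0, 0, 1, 0, 0, -0.2, 0, 0, 0]
}}

```text
time_s: 3.55
ee_pos: [0.4709, -0.1523, 0.0886]
eef_rot: [3.137, 0.001, 1.573]
force: [-1.1, 1.0, 6.6]
grip_width: 0.0006
```

```bash
python3 - <<'E'
from h import *
im,d=viewer.camera("scene"); cv2.imwrite("pics/d.png",cv2.resize(im[170:340,220:460],(720,510)))
print(ctrl.get_obs()["force"])
E
```

```text
[-1.48619252  0.7410596   5.51847652]
```

View pics/d.png

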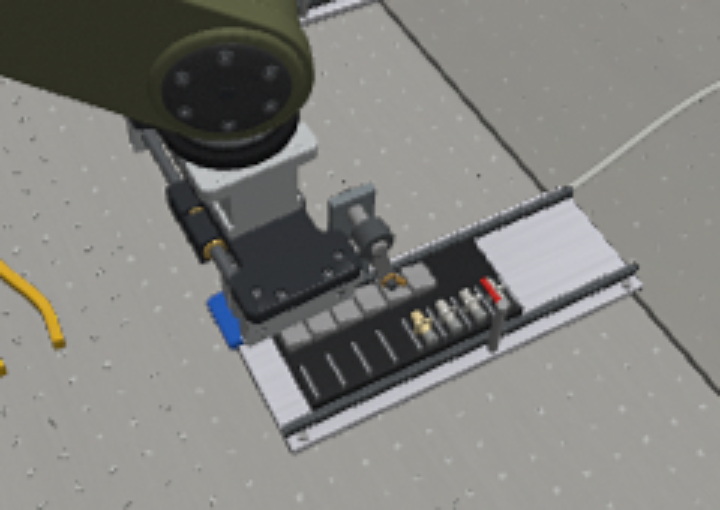

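The carriage has moved on by nearly one place. I press a little further to find the rigid stop.

Call:
{"api": "carry_out", "payload": {
  "commands": [1, 0, 0, -0.1, 0, 0, 0, 1, 0, 0, -0.2, 0, 0, 0, 1, 0, 0, -0.2, 0, 0, 0]
}}

```text
time_s: 3.85
ee_pos: [0.4713, -0.1524, 0.0877]
eef_rot: [3.136, 0.001, 1.573]
force: [-5.6, 3.2, 16.8]
grip_width: 0.0001
```

The force has jumped to 17 N with the tool stalled at z 0.0877, which is the rigid stop. Now I release fully.

Call:
{"api": "carry_out", "payload": {
  "commands": [1, 0, 0, 1, 0, 0, 0, 1, 0, 0, 2, 0, 0, 0, 1, 0, 0, 3, 0, 0, 0, 1, 0, 0, 4, 0, 0, 0, 1, 0, 0, 5, 0, 0, 0, 1, 0, 0, 6, 0, 0, 0, 1, 0, 0, 7.2, 0, 0, 0, 1, -0.1, 0, 7.4, 0, 0, 0, 1, -0.1, 0, 7.4, 0, 0, 0, 1, -0.1, 0, 7.4, 0, 0, 0, 1, -0.1, 0, 7.4, 0, 0, 0]
}}

```text
time_s: 4.77
ee_pos: [0.4699, -0.1522, 0.1611]
eef_rot: [3.137, 0.001, 1.573]
force: [-0.4, 0.9, -0.4]
grip_width: 0.0004
```

```bash
cat > look.py <<'E'
import sys
from h import *
im,d=viewer.camera("scene"); i=viewer.camera_info("scene")
cv2.imwrite("pics/%s.png"%sys.argv[1],cv2.resize(im[170:340,220:460],(720,510)))
m=(im[...,0].astype(int)>im[...,2]+70); m[:240]=0; m[280:]=0; m[:,:280]=0; m[:,325:]=0
P=world("scene",m,d,i); print("blue",m.sum(),np.median(P,0).round(4),P[:,2].max().round(4))
h=cv2.cvtColor(im,cv2.COLOR_BGR2HSV); b=(h[...,0]>12)&(h[...,0]<30)&(h[...,1]>70)&(h[...,2]>120)
b[:265]=0;b[300:]=0;b[:,:335]=0;b[:,400:]=0
P=world("scene",b,d,i); print("brass",b.sum(),np.median(P,0).round(4) if len(P) else None)
print(ctrl.get_obs()["force"],ctrl.get_obs()["time_s"])
E
python3 look.py e
```

```text
blue 240 [ 0.4649 -0.1589  0.1354] 0.2638
brass 38 [ 0.5863 -0.1847  0.0344]
[ 0.21103902  0.12075976 -0.12328912] 4.8167
```

View pics/e.png

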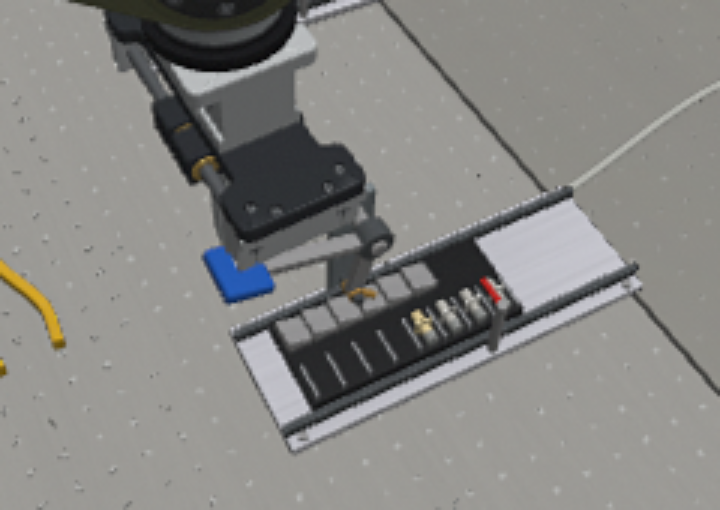

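Stroke one is done: the lever is fully back up, and the carriage moved one place (brass from crop (398,332) to (422,322)). Now stroke two.

Call:
{"api": "carry_out", "payload": {
  "commands": [1, 0, 0, -1.2, 0, 0, 0, 1, 0, 0, -2.4, 0, 0, 0, 1, 0, 0, -3.4, 0, 0, 0, 1, 0, 0, -4.4, 0, 0, 0, 1, 0, 0, -5.3, 0, 0, 0, 1, 0, 0, -6, 0, 0, 0, 1, 0, 0, -6.6, 0, 0, 0, 1, 0, 0, -7, 0, 0, 0, 1, 0, 0, -7.2, 0, 0, 0, 1, 0, 0, -7.35, 0, 0, 0, 1, 0, 0, -7.45, 0, 0, 0, 1, 0, 0, -7.45, 0, 0, 0]
}}

```text
time_s: 5.82
ee_pos: [0.4708, -0.1524, 0.0878]
eef_rot: [3.135, 0.002, 1.573]
force: [-2.5, 2.6, 15.0]
grip_width: 0.0003
```

Same depth and force as the first stop. Releasing, then checking.

Call:
{"api": "carry_out", "payload": {
  "commands": [1, 0, 0, 1, 0, 0, 0, 1, 0, 0, 2, 0, 0, 0, 1, 0, 0, 3, 0, 0, 0, 1, 0, 0, 4, 0, 0, 0, 1, 0, 0, 5, 0, 0, 0, 1, 0, 0, 6, 0, 0, 0, 1, 0, 0, 7.2, 0, 0, 0, 1, -0.1, 0, 7.4, 0, 0, 0, 1, -0.1, 0, 7.4, 0, 0, 0, 1, -0.1, 0, 7.4, 0, 0, 0, 1, -0.1, 0, 7.4, 0, 0, 0]
}}

```text
time_s: 6.73
ee_pos: [0.4695, -0.1523, 0.1612]
eef_rot: [3.136, 0.001, 1.573]
force: [0.1, -0.3, -1.0]
grip_width: 0.0005
```

```bash
python3 look.py f
```

```text
blue 246 [ 0.4652 -0.1592  0.1351] 0.1402
brass 32 [ 0.6054 -0.1848  0.0344]
[-0.65977434 -0.26726025 -0.62415344] 6.7833
```

View pics/f.png

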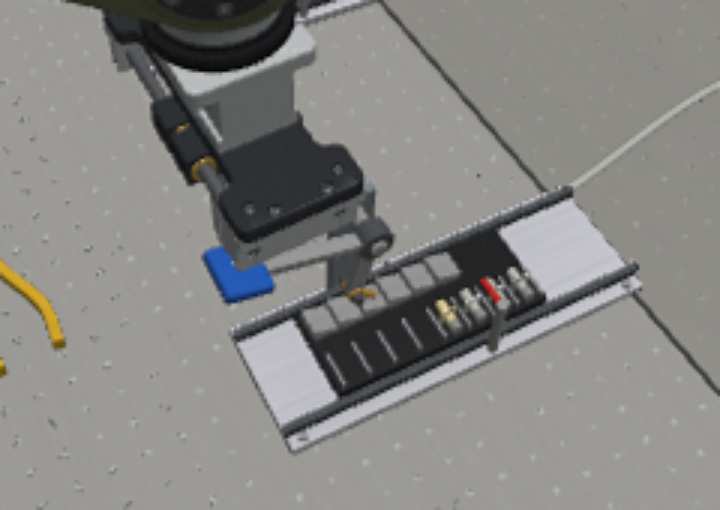

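Two places so far: brass x went from 0.5863 to 0.6054 m and the lever is up. Now stroke three.

Call:
{"api": "carry_out", "payload": {
  "commands": [1, 0, 0, -1.2, 0, 0, 0, 1, 0, 0, -2.4, 0, 0, 0, 1, 0, 0, -3.4, 0, 0, 0, 1, 0, 0, -4.4, 0, 0, 0, 1, 0, 0, -5.3, 0, 0, 0, 1, 0, 0, -6, 0, 0, 0, 1, 0, 0, -6.6, 0, 0, 0, 1, 0, 0, -7, 0, 0, 0, 1, 0, 0, -7.2, 0, 0, 0, 1, 0, 0, -7.35, 0, 0, 0, 1, 0, 0, -7.45, 0, 0, 0, 1, 0, 0, -7.45, 0, 0, 0]
}}

```text
time_s: 7.78
ee_pos: [0.4703, -0.1524, 0.0878]
eef_rot: [3.134, 0.002, 1.573]
force: [-2.6, 3.1, 13.5]
grip_width: 0.0003
```

Call:
{"api": "carry_out", "payload": {
  "commands": [1, 0, 0, 1, 0, 0, 0, 1, 0, 0, 2, 0, 0, 0, 1, 0, 0, 3, 0, 0, 0, 1, 0, 0, 4, 0, 0, 0, 1, 0, 0, 5, 0, 0, 0, 1, 0, 0, 6, 0, 0, 0, 1, 0, 0, 7.2, 0, 0, 0, 1, 0, 0, 9, 0, 0, 0, 1, 0, 0, 11, 0, 0, 0, 1, 0, 0, 13, 0, 0, 0, 1, 0, 0, 13, 0, 0, 0, 1, 0, 0, 13, 0, 0, 0]
}}

```text
time_s: 8.78
ee_pos: [0.4705, -0.1525, 0.2187]
eef_rot: [3.133, 0.002, 1.573]
force: [0.6, 0.1, -0.8]
grip_width: 0.0004
```

```bash
python3 look.py g && python3 - <<'E'
from h import *
n="top"
im,d=viewer.camera(n); i=viewer.camera_info(n)
cv2.imwrite("pics/t.png",cv2.resize(im[120:260,190:430],(720,420)))
for r in nets.silhouettes(n,"yellow_carriage")[:2]:
    P=world(n,r["region"],d,i); print("yc",r["extent"],np.median(P,0).round(3))
E
```

```text
blue 359 [ 0.4715 -0.1511  0.1339] 0.1396
brass 36 [ 0.6253 -0.1864  0.0345]
[-0.65723494  0.98229205 -0.41108719] 8.8333
yc [231.4, 165.8, 262.9, 237.5] [0.603 0.189 0.022]
```

View pics/g.png

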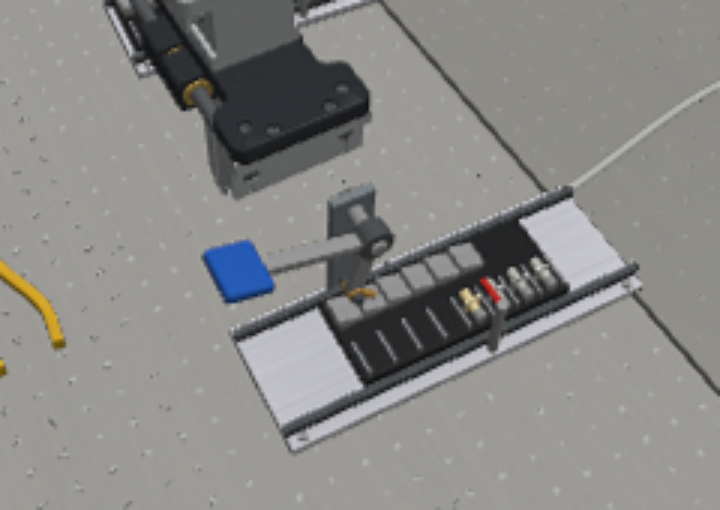

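View pics/t.png

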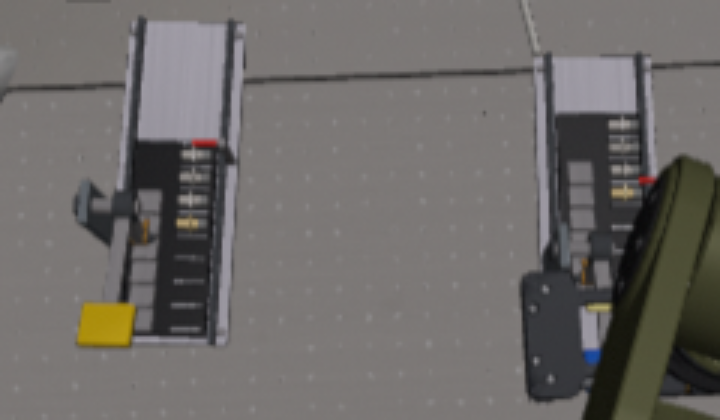

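Three places are done: brass x is 0.6253, up about 20 mm per stroke. The lever is up at its rest pose, and the yellow feeder looks unchanged. In both images the pointer appears slightly ahead of the brass, so I check whether that is parallax.

```bash
python3 - <<'E'
from h import *
for n,(y0,y1,x0,x1) in (("scene",(255,285,375,395)),("top",(170,195,390,412))):
    im,d=viewer.camera(n); i=viewer.camera_info(n)
    a=im.astype(int); m=(a[...,2]>a[...,1]+60)&(a[...,2]>a[...,0]+60)
    k=np.zeros_like(m);k[y0:y1,x0:x1]=1
    P=world(n,m&k,d,i);print(n,"red",len(P),P.round(3).tolist()[::3])
    h=cv2.cvtColor(im,cv2.COLOR_BGR2HSV); b=(h[...,0]>12)&(h[...,0]<32)&(h[...,1]>70)&(h[...,2]>100)
    if n=="top": k[:]=0;k[175:195,385:408]=1
    else: k[:]=0;k[255:285,365:390]=1
    P=world(n,b&k,d,i);print("brass",len(P),P.mean(0).round(4),np.ptp(P,0))
E
```

```text
scene red 21 [[0.631, -0.197, 0.067], [0.631, -0.201, 0.068], [0.628, -0.202, 0.065], [0.627, -0.207, 0.069], [0.628, -0.209, 0.068], [0.628, -0.212, 0.067], [0.628, -0.216, 0.069]]
brass 27 [ 0.6275 -0.1911  0.0329] [0.00890092 0.01669116 0.01360505]
top red 10 [[0.631, -0.198, 0.067], [0.63, -0.205, 0.068], [0.629, -0.201, 0.064], [0.628, -0.208, 0.065]]
brass 20 [ 0.628  -0.1904  0.0308] [0.00635015 0.01537792 0.00672525]
```

It was parallax: the pointer is at x≈0.629 and 35 mm higher, and the brass is at x≈0.628, so they are aligned. The robot is clear of everything, so I hand in.

```bash
python3 -c "
from h import *
print(ticket.hand_in())"
```

```text
the job is handed in; nothing more can be done
None
```

I gave the blue feeder's lever exactly three full strokes, and the brass adapter is now at the red pointer. The job was handed in at about 9 s of robot time.

- **Strokes:** each one was pressed with the closed fingers onto the rigid stop, at tool height 0.088 m with 13–17 N. I then backed off until the fingers were clear of the risen lever. I paused partway down the first stroke to look, then pressed on to the stop without letting the lever up.
- **Carriage:** pictures after each stroke showed it moving one place, about 20 mm (brass at x = 0.586, 0.605, then 0.625 m).
- **Final alignment:** brass is at x ≈ 0.628 m and the pointer at x ≈ 0.629 m, within the 2 mm camera calibration. The pictures show the pointer slightly ahead because it stands about 35 mm higher.
- **Lever and robot:** the blue paddle is back at its rest height of about 134 mm. The tool is about 85 mm above it, touching nothing.
- **Yellow feeder:** I never touched it. Its carriage read x = 0.603 m against 0.601 m at the start, a difference within measurement error.

No check failed.

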